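Open the box door and point out the roller vial

ROBOT

A 6-joint arm with a two-finger parallel gripper is mounted at the origin on the work surface. World frame = base frame: x ahead of the robot, y to its left, z up, the work surface at z = 0. Lengths are in m, angles in degrees, forces in N, time in s.
With the tool pointing down it reaches from about 0.35 to 0.875 m from the base axis. Payload 4.2 kg.
Tool frame: the origin (TCP) lies midway between the tips of the shut fingers; the grasp point (between the pads) lies 19 mm behind it; x points along the fingers, y is the direction in which the jaws open and shut, and the axes are right-handed (so a half turn about x gives the same grasp; the last joint's range is limited). The gripper opens to 87 mm and grips with 3 to 60 N. Pads are 19 mm wide; open, the fingers measure 117 mm over their backs; the gripper's body (75 mm by 190 mm) begins 51 mm behind the grasp point.
Start: joints at [81.222, 22.042, 0.453, 0, -68.411, -14.817], TCP at [0.25, 0.573, 0.186] pointing down, gripper open.
Joint ranges: [-179.83, 179.83], [-69.29, 118.12], [-61.27, 80.66], [-181.25, 117.63], [-171.15, -9.14], [-177.46, 177.46]. Speed limits (degrees/s): [159.86, 159.86, 180, 180, 180, 180].

INTERFACE

Orientations are given as a 3x3 rotation matrix whose columns are the frame's x, y, z axes.
In Python, from station import r gives the robot as it stands.
- The arm moves only by the tool play_rows, never from a script. Its argument "plan" is a list that holds one entry, the list of rows, each a list of 6 numbers: the shift along the tool's x, y, z in cm, then the turn, a rotation vector about the tool's x, y, z in units of 10 degrees (1.0 is 10 degrees). A call has 1 to 5 rows; each row is the pose to reach, as a shift and turn from the pose commanded when the call began, along the tool's axes at that moment; what a row does not reach only later rows make up. A row lasts 1/8 s, in which the tool goes at most 62.5 mm and 10.7 degrees, less where a joint would pass 70% of its speed; a pose out of reach is approached as far as the arm can. A call with a gripper value outside its range is refused whole. "hand" is the opening, from 0 (shut) to 1 (fully open), set as the call begins (left out, the last holds). The fingers move at their own pace and stop on an object; the grip force is fixed at half the most. Time passes only in rows, so rows that repeat a pose let the fingers close. It gives the time, the measured TCP pose, the force and the opening at its end, in the units of the state.
- r.sense(): the state, without advancing time (a new reading comes with each control period).
- r.capture(name): name is "scene" or "top" or "wrist"; returns (picture, depth): 400x640x3 uint8, blue, green, red; 400x640 float32, m along the optical axis (not along the pixel's ray), 0 where there is no reading.
- r.get_calibration(name): a dict with "vfov" (degrees; the focal length in pixels is half the picture's height over the tangent of half this angle, whatever the lens; pixels are square), "cx", "cy" (the principal point, pixels), "rvec" (rotation vector, rad) and "tvec" (3), from world to camera coordinates, as OpenCV has them. Camera axes: x right, y down, z forward; pixel columns grow to the right and rows downward; lengths in m; the calibration is good to about 2 mm. A picture is of the moment at which its call begins: read the wrist's pose just before it. get_calibration takes no time and is no camera call; for the wrist camera it gives the pose at the moment of the call.
- r.finish_job(): hands the job in, once; it reports no verdict.
The state is a dict: "time_s": time; "joints": joint angles; "joint_velocities": joint speeds; "effort": joint torques, N m; "tcp_pos": TCP position; "ee_rot": TCP orientation; "wrist_force": force on the tool from outside, world axes, zero at the start; "moment": the same for the moment, N m; "gripper_width": opening from 0.0 (shut) to 1.0 (fully open).
Only numpy, scipy, OpenCV 4.12 (cv2) and the standard library are available. Lean on these libraries where they do the work, as an engineer would, in place of code of your own. Each camera call takes 0.05 s, during which the arm holds its last target.

TASK

The client seated across the dressing table asks which one is the roller vial. With your fingertips gently push the half-open swing door of the black acrylic box wide open, square to the box or farther, so that she can see in; then point straight at the roller vial (the tallest and slimmest of the three aluminium things standing in the box) with the fingertips about a finger's breadth above its cap, dwell there for a good two seconds and finish still pointing. Touch none of the things in the box, pick nothing up, and leave everything else where it stands.

Things in the scene. Friction and masses are not known exactly. Their poses are not given: they have to be found in the camera images.
- vial_box: Black acrylic box fixed on the mirrored tray, open at the top: 110 mm deep (its x), 164 wide (its y), 100 high, walls 5. Origin: centre of the underside. Its +x side, turned away from the robot, is closed only by the swing door. Two dividers 28 mm high make three compartments, centred at y = -52, 0, +52 mm; one aluminium thing stands in each, within 20 mm of mid-depth.
- box_door (a joint): Swing door, black acrylic panel 158 mm wide, 90 high, 5 thick, bottom edge 8 mm over the box's underside. Upright hinge at the box's +x +y corner. Rad: 0 shut (panel towards the box's -y); growing, the free edge swings out to +x; 1.57 square to the box; stop 1.92. Starts half open. Stays where left; takes under 1 N at mid-width. Brass knob (12 mm) on the outer face, near the free edge.
- box_door_hinge (a point): Point on the door's hinge axis at the height of the door's top edge.
- box_door_edge (a point): Top corner of the door's free edge, mid-thickness, 161 mm from the hinge axis.
- roller_vial_top (a point): Centre of the top of the cap of the roller vial: slim round aluminium tube with a cap of the same metal, 18 mm in diameter, 92 mm tall, loose, standing upright in one of the three compartments; its top is 3 mm below the rim of the box. z up.
- atomiser_top (a point): Centre of the top of the atomiser: stout round aluminium tube, 28 mm in diameter, 72 mm tall, loose, in another compartment.
- lipstick_top (a point): Centre of the top of the lipstick: square aluminium tube, 22 mm wide, 58 mm tall, loose, in another compartment.
- scent_bottle: Bulbous amethyst glass bottle with a round stopper, 80 mm in diameter, 115 mm tall, on the tray to the box's left (+y). Origin: centre of the underside.
- vase: Ribbed white ceramic vase, 85 mm in diameter, 140 mm tall, on the tray to the right (-y), away from the robot. Origin: centre of the underside.
- bristle_brush: Bristle brush in black hard plastic lying on the tray, bristles up, to the right (-y) of the box, nearer the robot: 175 mm long, 30 mm wide, 25 mm high. Origin: on the underside, about mid-length; x towards the head.
- ring_dish: Small white ceramic dish, 70 mm in diameter, 18 mm high, on the tray to the left (+y), away from the robot. Origin: centre of the underside.
- compact: Round brass powder compact, 72 mm in diameter, 16 mm thick, lying on the marble left of the tray. Origin: centre of the underside.
- cream_jar: Low round white ceramic jar with an aluminium lid, 62 mm in diameter, 48 mm tall, on the marble right of the tray. Origin: centre of the underside.

How it is judged:
By the outcome, as a careful person would: the job done as asked, in the order asked, and still so for the second after the job is handed in, with the robot touching nothing.
It also fails if it takes over 45 s, if anything falls off the work surface, if the arm or the gripper's body presses on something with over 40 N, if the wrist force passes 120 N, or if a joint passes its speed limit or range.

## Working session

There is one attempt and no reset: what is moved stays moved. The work goes in short steps, Python scripts to look and compute and a tool call to move; the robot and the scene stay as the last step left them, time stands still between calls to the robot, and variables do not carry over. Pictures are saved under pics/ and viewed, and the job is handed in when it is done.

Besides the shell and the picture viewer there is one more tool, called as name([rows], argument=value, ...), one row to a line, values as JSON. play_rows: Moves the arm, as the interface text tells. Its arguments: {"type":"object","properties":{"plan":{"type":"array","items":{"type":"array","items":{"type":"array","items":{"type":"number"}}}},"hand":{"type":"number"}},"required":["plan"]}

```bash
mkdir -p pics; ls; cat > h.py <<'E'
import numpy as np,cv2
from station import r
def cal(n):
    c=r.get_calibration(n); f=200/np.tan(np.radians(c['vfov'])/2)
    R=cv2.Rodrigues(np.array(c['rvec'],float).reshape(3,1))[0]; t=np.array(c['tvec'],float).ravel()
    return f,c['cx'],c['cy'],R,t,c
def plane(C,u,v,z):
    f,cx,cy,R,t,_=C; d=R.T@np.array([(u-cx)/f,(v-cy)/f,1]); o=-R.T@t
    return o+d*(z-o[2])/d[2]
def cloud(C,D):
    f,cx,cy,R,t,_=C; v,u=np.mgrid[:400,:640]
    P=np.stack([(u-cx)/f*D,(v-cy)/f*D,D],-1); return (P-t)@R
def proj(C,p):
    f,cx,cy,R,t,_=C; q=R@np.array(p)+t; return cx+f*q[0]/q[2],cy+f*q[1]/q[2]
E
python3 - <<'E'
from h import *
s=r.sense();print(s)
for n in('scene','top','wrist'):
    C=cal(n);print(n,C[5]);im,d=r.capture(n);cv2.imwrite(f'pics/{n}0.png',im);np.save(f'pics/{n}0.npy',d)
E
```

```text
pics
{'time_s': 0.0, 'joints': array([ 8.12222774e+01,  2.20893915e+01,  3.78518222e-01, -2.78557758e-02,
       -6.84117823e+01, -1.48165475e+01]), 'joint_velocities': array([-0.02184605, -0.02299733,  0.10347421, -0.03268456,  0.06998852,
        0.03541743]), 'effort': array([ 1.41386750e-03, -3.90666926e+01,  1.87402171e+01,  4.21988100e+00,
        1.10077046e-02, -1.85980939e-04]), 'tcp_pos': array([0.2498778 , 0.57211764, 0.18536845]), 'ee_rot': array([[-7.73450673e-04, -4.00420907e-01, -9.16330998e-01],
       [-2.04664315e-03, -9.16328720e-01,  4.00421639e-01],
       [-9.99997607e-01,  2.18510895e-03, -1.10783643e-04]]), 'wrist_force': array([0.35473143, 0.05350874, 0.363853  ]), 'moment': array([-0.01219751,  0.02806326,  0.00059824]), 'gripper_width': 1.0046036145517903}
scene {'vfov': 57.16051593987966, 'cx': 324.1901537477748, 'cy': 199.25260741818644, 'rvec': array([ 1.59106667,  1.98522997, -0.80761718]), 'tvec': array([ 0.09134914, -0.28057691,  1.58094461])}
top {'vfov': 52.521003977501714, 'cx': 318.9963827974168, 'cy': 202.51369558277784, 'rvec': array([ 2.15970089, -2.17304618,  0.07811202]), 'tvec': array([0.0241527, 0.5284831, 1.5198667])}
wrist {'vfov': 63.21116676990409, 'cx': 319.2906531794523, 'cy': 196.3600918209363, 'rvec': array([-1.62398083,  2.48382689,  0.34614895]), 'tvec': array([ 0.62364637, -0.03344071,  0.39176011])}
```

View pics/scene0.png

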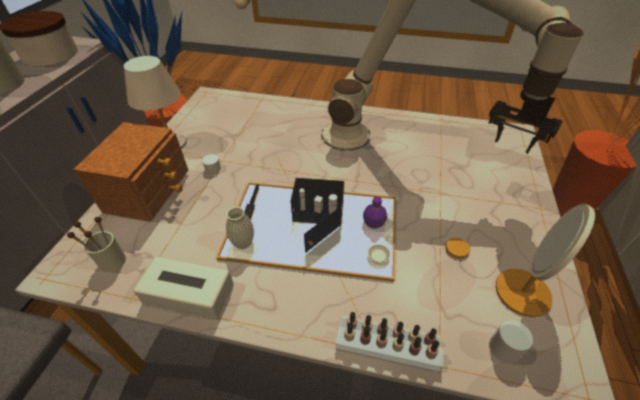

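View pics/top0.png

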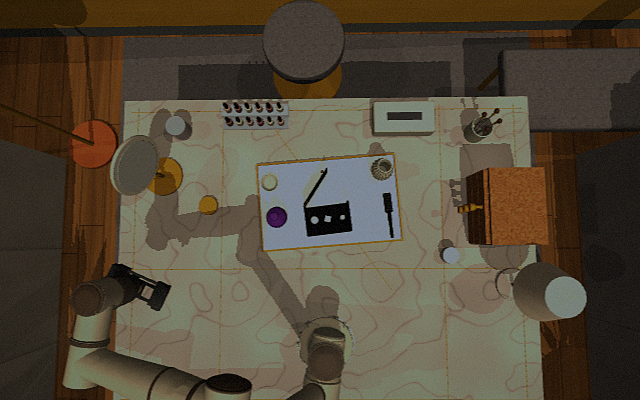

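View pics/wrist0.png

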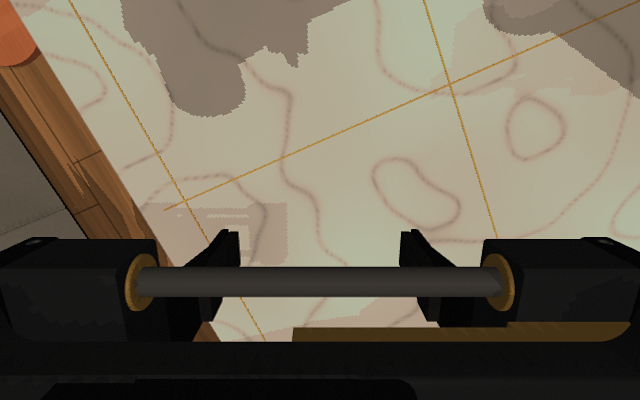

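The scene view shows the box near (318,200), with the tallest, slimmest item at (303,199) on the vase (-y) side. The door is half open, with its panel around (322,235). The top view shows the box at (328,218). I'll zoom in and measure.

```bash
python3 - <<'E'
from h import *
a=cv2.imread('pics/top0.png')[145:255,250:410];b=cv2.imread('pics/scene0.png')[165:285,215:405]
g=lambda x:cv2.convertScaleAbs(x,alpha=1.6,beta=20)
cv2.imwrite('pics/top0z.png',g(cv2.resize(a,None,fx=5,fy=5,interpolation=cv2.INTER_CUBIC)))
cv2.imwrite('pics/scene0z.png',g(cv2.resize(b,None,fx=4,fy=4,interpolation=cv2.INTER_CUBIC)))
C=cal('top');d=np.load('pics/top0.npy');P=cloud(C,d)
np.set_printoptions(precision=3,suppress=True)
for u,v in [(270,200),(313,218),(328,218),(342,218),(277,217),(382,168),(305,205),(316,187),(324,170),(388,210)]:print(u,v,P[v,u])
E
```

```text
270 200 [0.541 0.211 0.006]
313 218 [0.466 0.042 0.087]
328 218 [ 0.467 -0.013  0.067]
342 218 [ 0.465 -0.063  0.104]
277 217 [0.47  0.17  0.112]
382 168 [ 0.661 -0.222  0.015]
305 205 [0.518 0.073 0.043]
316 187 [0.584 0.031 0.055]
324 170 [0.64  0.001 0.104]
388 210 [ 0.499 -0.243  0.011]
```

View pics/top0z.png

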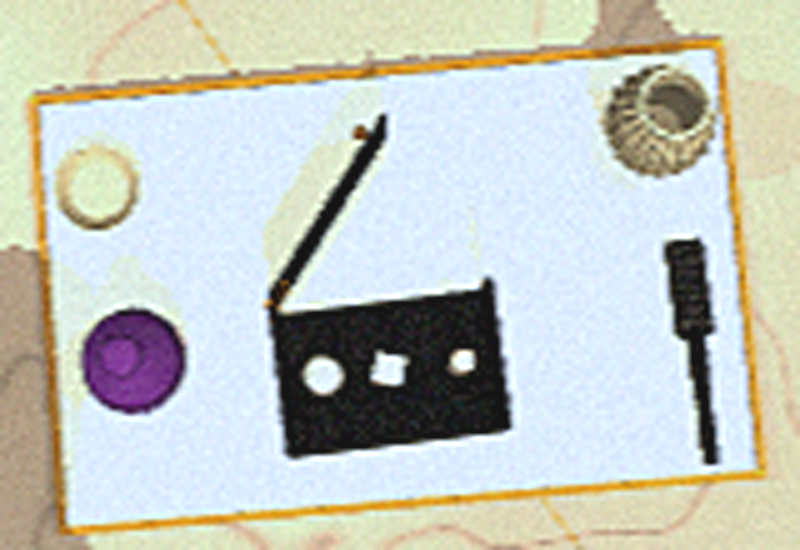

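View pics/scene0z.png

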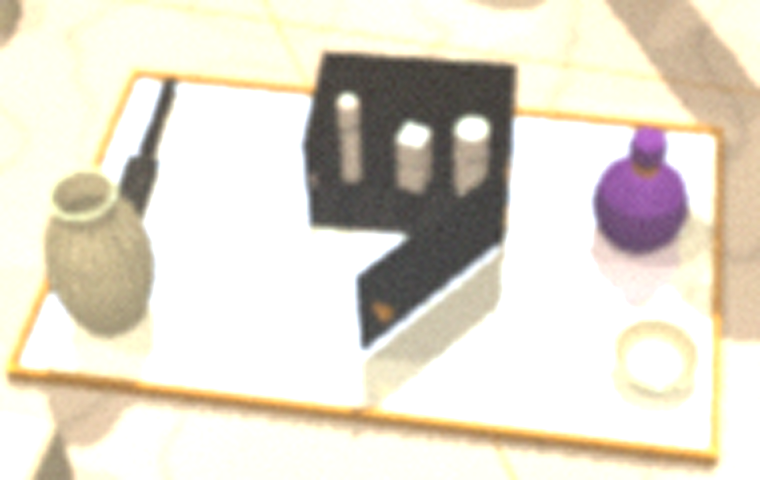

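Both views agree. The roller vial is the slim round item at zoom (462,360) in the top view, on the box's -y side. The door's free edge is at zoom (382,118) and its hinge at (275,303). Next come the coordinates.

```bash
python3 - <<'E'
from h import *
np.set_printoptions(precision=4,suppress=True)
C=cal('top');im=cv2.imread('pics/top0.png');d=np.load('pics/top0.npy');P=cloud(C,d)
tz=np.median(P[180:200,270:290,2]);print('tray z',tz)
zt=tz+.097
for n,(u,v) in dict(hinge=(305,205.6),edge=(326.4,168.8),bl=(307.6,236.4),br=(352,231.4),fr=(347.6,201),vial=(342.4,217)).items():
    print(n,plane(C,u,v,zt if n!='bl' else tz+.1))
# vial centroid
g=cv2.cvtColor(im,cv2.COLOR_BGR2GRAY)
m=(g[205:228,306:350]>90).astype(np.uint8)
n,l,st,ce=cv2.connectedComponentsWithStats(m)
for i in range(1,n):
    if st[i,4]>8:
        u,v=ce[i]+[306,205];print(st[i],u,v,[plane(C,u,v,tz+h) for h in(.097,.077,.063)])
# door top pixels via depth
M=(P[...,2]>tz+.08)&(P[...,2]<tz+.115)&(P[...,0]>.515)&(P[...,0]<.68)&(abs(P[...,1])<.12)
q=P[M];print(len(q),q[:,:2].min(0),q[:,:2].max(0),cv2.fitLine(q[:,:2].astype(np.float32),2,0,.01,.01).ravel())
# scene view vial
S=cal('scene');im2=cv2.imread('pics/scene0.png');ds=np.load('pics/scene0.npy');Q=cloud(S,ds)
print(Q[191:196,301:305])
print('proj vial in scene',proj(S,plane(C,342.4,217,zt)))
for u,v in [(305-0,0)]:pass
for n,(u,v) in dict(edge=(215+358/4,165+276/4),vial=(215+348/4,165+100/4)).items():print('scene',n,plane(S,u,v,zt))
# obstacles near
for nm,c in dict(bottle=(277,217),vase=(382,168),dish=(270,182)).items(): print(nm,plane(C,*c,tz+.05))
E
```

```text
tray z 0.007487191856905209
hinge [0.5105 0.07   0.1045]
edge [ 0.6442 -0.0081  0.1045]
bl [0.3996 0.0608 0.1075]
br [ 0.4166 -0.0982  0.1045]
fr [ 0.5261 -0.0838  0.1045]
vial [ 0.4685 -0.0644  0.1045]
[ 0  0 18  3 28] 313.10714285714283 205.42857142857142 [array([0.5109, 0.0408, 0.1045]), array([0.5126, 0.0414, 0.0845]), array([0.5138, 0.0419, 0.0705])]
[18 11  7  6 35] 327.4 218.4 [array([ 0.4638, -0.0105,  0.1045]), array([ 0.4648, -0.0105,  0.0845]), array([ 0.4655, -0.0106,  0.0705])]
[34 10  5  4 17] 342.11764705882354 216.58823529411765 [array([ 0.47  , -0.0634,  0.1045]), array([ 0.4711, -0.0642,  0.0845]), array([ 0.4718, -0.0647,  0.0705])]
[ 5 12  8  7 42] 314.0952380952381 219.76190476190476 [array([0.4592, 0.0374, 0.1045]), array([0.4601, 0.038 , 0.0845]), array([0.4608, 0.0384, 0.0705])]
88 [ 0.5151 -0.085 ] [0.6474 0.0774] [ 0.7379 -0.6749  0.5758  0.0267]
[[[ 0.4781 -0.0633  0.1023]
  [ 0.4773 -0.0602  0.1022]
  [ 0.4783 -0.0565  0.104 ]
  [ 0.475  -0.0541  0.1013]]

 [[ 0.4798 -0.063   0.0995]
  [ 0.4787 -0.06    0.0991]
  [ 0.4785 -0.0566  0.0996]
  [ 0.4728 -0.055   0.0944]]

 [[ 0.4799 -0.0632  0.095 ]
  [ 0.4803 -0.0597  0.0961]
  [ 0.4797 -0.0565  0.0962]
  [ 0.4779 -0.0536  0.0951]]

 [[ 0.4819 -0.0628  0.0924]
  [ 0.4817 -0.0594  0.0929]
  [ 0.4774 -0.0574  0.0891]
  [ 0.4769 -0.0542  0.0893]]

 [[ 0.4796 -0.0638  0.0853]
  [ 0.481  -0.0599  0.0874]
  [ 0.4754 -0.0582  0.0824]
  [ 0.4769 -0.0544  0.0847]]]
proj vial in scene (np.float64(301.42460013690146), np.float64(188.45376489117984))
scene edge [ 0.6498 -0.0062  0.1045]
scene vial [ 0.475  -0.0607  0.1045]
bottle [0.4726 0.1769 0.0575]
vase [ 0.6537 -0.2163  0.0575]
dish [0.6042 0.2037 0.0575]
```

play_rows([
  [[-1.5,2.5,-3.3,0,0,0],[-3.5,6,-8,0,0,0],[-3.5,9.5,-12.6,0,0,0],[-3.5,13,-17.2,0,0,0],[-3.5,16.5,-21.9,0,0,0]],
], hand=0)

```text
time_s: 0.78
tcp_pos: [0.3852, 0.3321, 0.2214]
ee_rot: [[-0.0, -0.4, -0.917], [0.0, -0.917, 0.4], [-1.0, 0.0, 0.0]]
wrist_force: [0.3, 0.1, -0.3]
gripper_width: 0.515
```

play_rows([
  [[0,3.5,-4.6,0,0,0],[0,7,-9.2,0,0,0],[0,10.5,-13.9,0,0,0],[0,14,-18.6,0,0,0],[0,17.5,-23.2,0,0,0]],
])

```text
time_s: 1.4
tcp_pos: [0.5279, 0.0788, 0.2214]
ee_rot: [[-0.0, -0.4, -0.916], [0.0, -0.916, 0.4], [-1.0, -0.0, 0.0]]
wrist_force: [1.2, 0.9, 0.7]
gripper_width: 0.02
```

play_rows([
  [[0,3,-4,1,0,0],[0,6,-8,2,0,0],[0,8,-10.7,3,0,0],[0,8,-10.7,4,0,0],[0,8,-10.7,5,0,0]],
])

```text
time_s: 2.02
tcp_pos: [0.5932, -0.0362, 0.2207]
ee_rot: [[-0.001, -0.961, -0.276], [-0.0, -0.276, 0.961], [-1.0, 0.001, 0.0]]
wrist_force: [-0.5, -0.9, -0.1]
gripper_width: 0.006
```

play_rows([
  [[0,0,0,0.8,0,0],[0,0,0,1.64,0,0],[0,0,0,1.64,0,0]],
])

```text
time_s: 2.4
tcp_pos: [0.5931, -0.0355, 0.2211]
ee_rot: [[-0.001, -1.0, -0.002], [0.0, -0.002, 1.0], [-1.0, 0.001, 0.0]]
wrist_force: [-0.1, 0.7, -0.1]
gripper_width: 0.001
```

```bash
python3 - <<'E'
from h import *
np.set_printoptions(precision=4,suppress=True)
s=r.sense();print(s['time_s'],s['tcp_pos'],s['ee_rot'],s['joints'],s['gripper_width'],s['wrist_force'])
C=cal('wrist');im,d=r.capture('wrist');cv2.imwrite('pics/w1.png',im);np.save('pics/w1.npy',d)
print('cam',-C[3].T@C[4],C[3])
for p in [(.5105,.07,.1045),(.6442,-.008,.1045),(.4695,-.064,.1045)]:print(proj(C,p))
E
```

```text
2.4 [ 0.5931 -0.0355  0.2211] [[-0.0008 -1.     -0.0017]
 [ 0.     -0.0017  1.    ]
 [-1.      0.0008  0.    ]] [ 12.1693  17.8208  -0.8061  -0.0102 -71.4156 -12.067 ] 0.001254465071612159 [-0.0804  0.7069 -0.0854]
cam [ 0.5937 -0.1114  0.4201] [[-1.     -0.0013  0.0004]
 [-0.0011  0.9615  0.275 ]
 [-0.0008  0.275  -0.9615]]
(np.float64(395.4645304657645), np.float64(277.0779153943523))
(np.float64(269.54887873585335), np.float64(208.71481093863864))
(np.float64(446.5985975534204), np.float64(154.23126474073374))
```

View pics/w1.png

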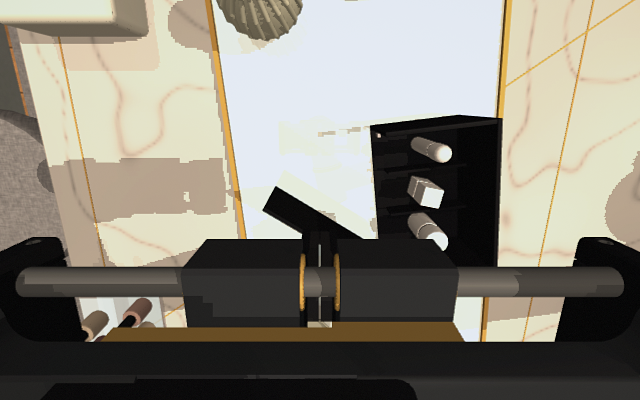

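The wrist view shows the vial cap at about (443,154), against a predicted (447,154), so the position is confirmed. The free edge's top corner is near (265,208), also as predicted. The spot beneath the fingers is clear, so I'll descend.

play_rows([
  [[4,0,0,0,0,0],[8,0,0,0,0,0],[11.5,0,0,0,0,0],[14,0,0,0,0,0],[15.5,0,0,0,0,0]],
])

```text
time_s: 3.08
tcp_pos: [0.5927, -0.0356, 0.065]
ee_rot: [[-0.002, -1.0, -0.002], [-0.0, -0.002, 1.0], [-1.0, 0.002, -0.0]]
wrist_force: [0.7, -0.4, 0.7]
gripper_width: 0.009
```

play_rows([
  [[0,-0.4,0.6,0,0,0],[0,-0.8,1.2,0,0,0],[0,-1.2,1.8,0,0,0],[0,-1.5,2.4,0,0,0],[0,-1.8,3.0,0,0,0]],
])

```text
time_s: 3.7
tcp_pos: [0.6117, -0.0049, 0.0668]
ee_rot: [[0.001, -1.0, -0.0], [0.0, -0.0, 1.0], [-1.0, -0.001, 0.0]]
wrist_force: [-0.1, 0.4, 0.7]
gripper_width: 0.008
```

```bash
python3 - <<'E'
from h import *
im,d=r.capture('scene');cv2.imwrite('pics/s2.png',cv2.convertScaleAbs(cv2.resize(im[150:290,200:420],None,fx=3.5,fy=3.5,interpolation=2),alpha=1.6,beta=20))
print(r.sense()['wrist_force'])
E
```

```text
[ 1.07141832  0.8333526  -0.03242684]
```

View pics/s2.png

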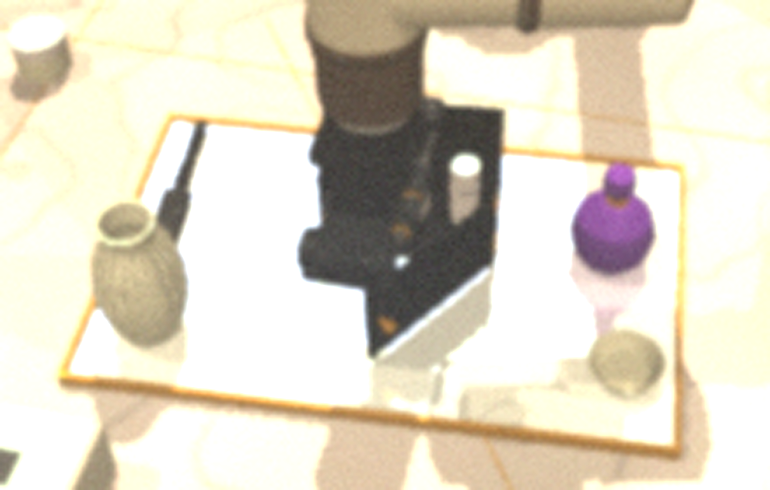

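The fingers are on the inner side of the door and the free edge is at about (370,330). I'll continue the push along the arc.

play_rows([
  [[0,-0.3,0.6,0,0,0],[0,-0.6,1.2,0,0,0],[0,-0.9,1.8,0,0,0],[0,-1.2,2.4,0,0,0],[0,-1.5,3.0,0,0,0]],
])

```text
time_s: 4.38
tcp_pos: [0.6263, 0.0249, 0.0663]
ee_rot: [[-0.001, -1.0, -0.0], [-0.0, -0.0, 1.0], [-1.0, 0.001, -0.0]]
wrist_force: [-0.1, -0.7, 0.0]
gripper_width: 0.002
```

play_rows([
  [[0,-0.2,0.6,0,0,0],[0,-0.3,1.2,0,0,0],[0,-0.5,1.8,0,0,0],[0,-0.6,2.4,0,0,0],[0,-0.7,3.0,0,0,0]],
])

```text
time_s: 5.0
tcp_pos: [0.6333, 0.0549, 0.0664]
ee_rot: [[-0.0, -1.0, -0.0], [-0.0, -0.0, 1.0], [-1.0, 0.0, -0.0]]
wrist_force: [-0.8, -0.1, -0.1]
gripper_width: 0.006
```

play_rows([
  [[0,-0.1,0.6,0,0,0],[0,-0.1,1.2,0,0,0],[0,-0.2,1.8,0,0,0],[0,-0.2,2.4,0,0,0],[0,-0.2,3.0,0,0,0]],
])

```text
time_s: 5.62
tcp_pos: [0.6353, 0.0849, 0.0664]
ee_rot: [[-0.0, -1.0, -0.0], [-0.0, -0.0, 1.0], [-1.0, 0.0, -0.0]]
wrist_force: [-1.0, 0.1, 0.7]
gripper_width: 0.002
```

```bash
python3 - <<'E'
from h import *
im,d=r.capture('scene');cv2.imwrite('pics/s3.png',cv2.convertScaleAbs(cv2.resize(im[150:290,200:420],None,fx=3.5,fy=3.5,interpolation=2),alpha=1.6,beta=20))
print(r.sense()['wrist_force'])
S=cal('scene')
for a in (85,90,95,100,105):
    h=np.radians(a-84.1); print(a,(np.array(proj(S,[.5105+.161*np.cos(h),.07+.161*np.sin(h),.1045]))-[200,150])*3.5)
E
```

```text
[-0.29983433 -0.05089017  0.34227727]
85 [453.13825372 331.01464179]
90 [470.34407138 333.23266461]
95 [487.737933   334.24135763]
100 [505.14502248 334.02794423]
105 [522.39005917 332.59494047]
```

View pics/s3.png

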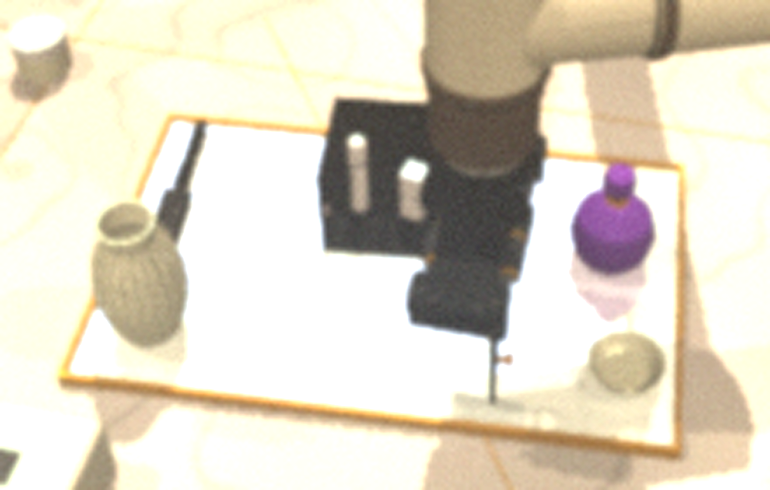

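The door edge is at about (493,338), roughly 97°. I'll nudge it a little further for margin, then back off.

play_rows([
  [[0,0.1,0.5,0,0,0],[0,0.1,1.0,0,0,0],[0,0.1,1.0,0,0,0],[0,0.1,-0.5,0,0,0],[0,0.1,-3.5,0,0,0]],
])

```text
time_s: 6.3
tcp_pos: [0.6344, 0.0491, 0.0665]
ee_rot: [[0.0, -1.0, -0.002], [0.0, -0.002, 1.0], [-1.0, -0.0, 0.0]]
wrist_force: [0.5, -0.7, 0.3]
gripper_width: 0.004
```

play_rows([
  [[0,0,-3,0,0,0],[-3,0,-6,0,0,0],[-8,0,-8,0,0,0],[-13,0,-8,0,0,0],[-15,0,-8,0,0,0]],
])

```text
time_s: 6.92
tcp_pos: [0.6357, -0.0322, 0.2207]
ee_rot: [[0.007, -1.0, 0.001], [0.0, 0.001, 1.0], [-1.0, -0.007, 0.0]]
wrist_force: [-0.2, 0.2, -0.9]
gripper_width: 0.005
```

```bash
python3 - <<'E'
from h import *
np.set_printoptions(precision=4,suppress=True)
im,d=r.capture('scene');cv2.imwrite('pics/s4.png',cv2.convertScaleAbs(cv2.resize(im[150:290,200:420],None,fx=3.5,fy=3.5,interpolation=2),alpha=1.6,beta=20))
s=r.sense();print(s['tcp_pos'],s['time_s'])
C=cal('wrist');im,d=r.capture('wrist');cv2.imwrite('pics/w4.png',im)
print(proj(C,(.4695,-.064,.1045)))
E
```

```text
[ 0.6364 -0.032   0.2224] 6.975
(np.float64(492.96151871254415), np.float64(150.30472567016992))
```

View pics/s4.png

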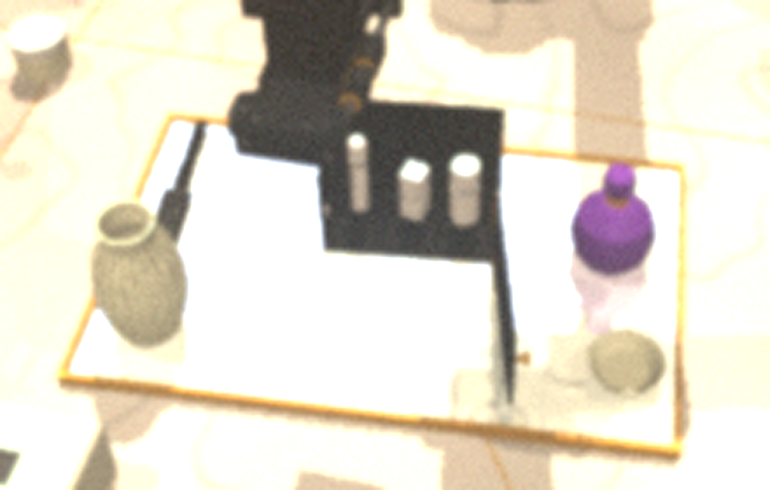

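View pics/w4.png

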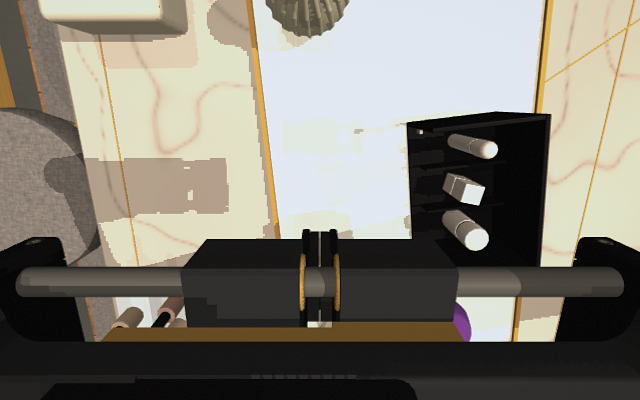

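The door now stands at about 102°, with its edge at (511,342), and everything else looks unmoved. The vial cap is at about (487,150) in the wrist view. I'll hover above it and refine.

play_rows([
  [[0,4.5,-1,0,0,0],[0,9,-2,0,0,0],[0,13,-3,0,0,0],[0,16.6,-3.2,0,0,0],[0,16.6,-3.2,0,0,0]],
])

```text
time_s: 7.65
tcp_pos: [0.4654, -0.0632, 0.2156]
ee_rot: [[-0.002, -1.0, 0.001], [0.0, 0.001, 1.0], [-1.0, 0.002, 0.0]]
wrist_force: [0.3, -0.9, -0.5]
gripper_width: 0.009
```

play_rows([
  [[0,0,0,0,0,0],[0,0,0,0,0,0]],
])

```text
time_s: 7.9
tcp_pos: [0.4689, -0.0625, 0.2158]
ee_rot: [[-0.001, -1.0, 0.0], [-0.0, 0.0, 1.0], [-1.0, 0.001, -0.0]]
wrist_force: [-0.1, 0.2, 0.7]
gripper_width: 0.003
```

```bash
python3 - <<'E'
from h import *
np.set_printoptions(precision=4,suppress=True)
s=r.sense();print(s['tcp_pos'],s['time_s'],s['ee_rot'])
C=cal('wrist');im,d=r.capture('wrist');cv2.imwrite('pics/w5.png',im)
print(proj(C,(.4695,-.064,.1045)))
P=cloud(C,d)
m=(P[...,2]>.097)&(P[...,2]<.112)&(np.hypot(P[...,0]-.4695,P[...,1]+.064)<.02)
q=P[m];print(len(q),q.mean(0),q.min(0),q.max(0))
m=((P[...,2]>.1)&(P[...,2]<.11)&(np.hypot(P[...,0]-.4695,P[...,1]+.064)<.02)&(im.min(2)>120));q=P[m];print(len(q),q.mean(0),q.min(0),q.max(0),np.argwhere(m).mean(0)[::-1])
E
```

```text
[ 0.4689 -0.0625  0.2158] 7.9 [[-0.001  -1.      0.    ]
 [-0.0002  0.      1.    ]
 [-1.      0.001  -0.0002]]
(np.float64(319.0167893755142), np.float64(182.34196212249128))
249 [ 0.4719 -0.0653  0.1041] [ 0.4635 -0.0731  0.0971] [ 0.4805 -0.056   0.1072]
211 [ 0.4716 -0.0651  0.1047] [ 0.4636 -0.0725  0.1004] [ 0.4794 -0.057   0.1072] [316.9005 181.2749]
```

View pics/w5.png

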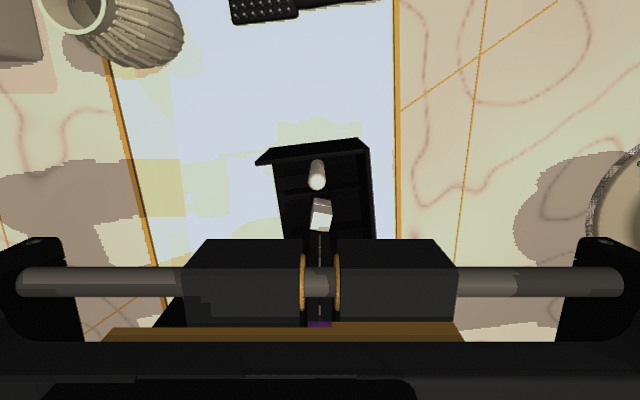

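The cap is at (317,182) in the wrist view, which gives about (0.471, -0.065, 0.1045). I'll descend to about 16 mm above it and dwell.

play_rows([
  [[3,-0.2,-0.2,0,0,0],[6,-0.2,-0.2,0,0,0],[8,-0.2,-0.2,0,0,0],[9,-0.2,-0.2,0,0,0],[9.4,-0.2,-0.2,0,0,0]],
])

```text
time_s: 8.57
tcp_pos: [0.4707, -0.0645, 0.122]
ee_rot: [[-0.001, -1.0, -0.0], [-0.0, -0.0, 1.0], [-1.0, 0.001, -0.0]]
wrist_force: [0.2, 0.7, 0.1]
gripper_width: 0.005
```

play_rows([
  [[0,0,0,0,0,0],[0,0,0,0,0,0],[0,0,0,0,0,0],[0,0,0,0,0,0],[0,0,0,0,0,0]],
])

```text
time_s: 9.2
tcp_pos: [0.4704, -0.0645, 0.1226]
ee_rot: [[0.0, -1.0, -0.0], [0.0, -0.0, 1.0], [-1.0, -0.0, 0.0]]
wrist_force: [0.2, -0.3, 0.3]
gripper_width: 0.002
```

```bash
python3 - <<'E'
from h import *
np.set_printoptions(precision=4,suppress=True)
s=r.sense();print(s['tcp_pos'],s['time_s'],s['wrist_force'])
im,d=r.capture('scene');cv2.imwrite('pics/s6.png',cv2.convertScaleAbs(cv2.resize(im[150:290,200:420],None,fx=3.5,fy=3.5,interpolation=2),alpha=1.6,beta=20))
C=cal('wrist');im,d=r.capture('wrist');cv2.imwrite('pics/w6.png',im);P=cloud(C,d)
m=((P[...,2]>.099)&(P[...,2]<.11)&(np.hypot(P[...,0]-.471,P[...,1]+.065)<.02)&(im.min(2)>110));q=P[m];print(len(q),q.mean(0),q.min(0),q.max(0))
E
```

```text
[ 0.4704 -0.0645  0.1226] 9.2 [ 0.188  -0.3362  0.2503]
379 [ 0.4717 -0.0653  0.1048] [ 0.4638 -0.0723  0.099 ] [ 0.4802 -0.0568  0.1071]
```

View pics/s6.png

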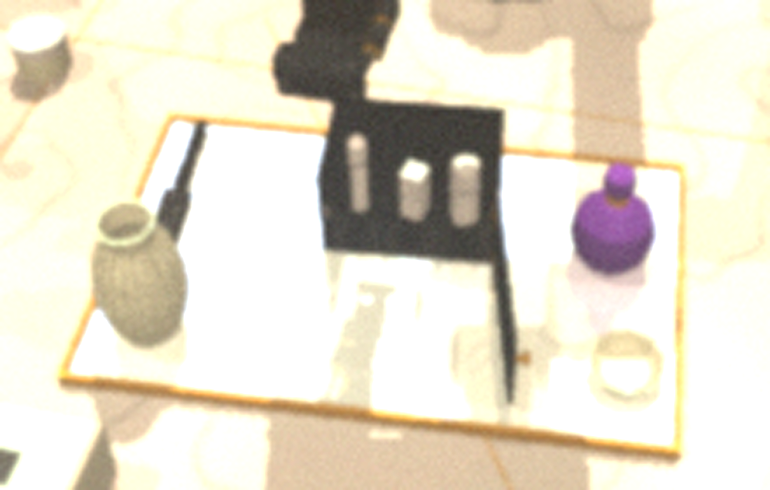

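View pics/w6.png

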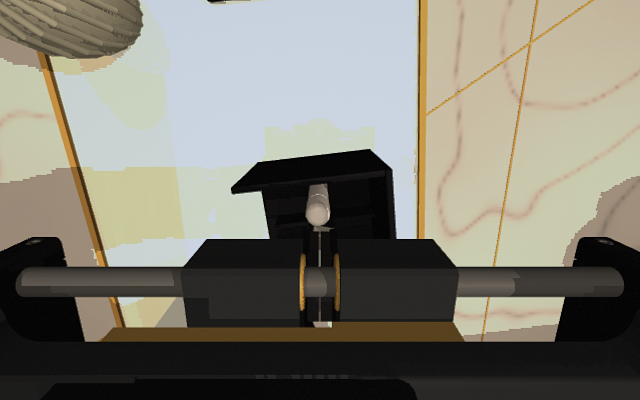

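The fingertips are centred about 18 mm over the cap at (318,210), and the door stays wide open. Now the dwell.

play_rows([
  [[0,0,0,0,0,0],[0,0,0,0,0,0],[0,0,0,0,0,0],[0,0,0,0,0,0],[0,0,0,0,0,0]],
])

```text
time_s: 9.93
tcp_pos: [0.4704, -0.0645, 0.1225]
ee_rot: [[-0.0, -1.0, -0.0], [-0.0, -0.0, 1.0], [-1.0, 0.0, -0.0]]
wrist_force: [0.1, 0.5, -0.1]
gripper_width: 0.009
```

play_rows([
  [[0,0,0,0,0,0],[0,0,0,0,0,0],[0,0,0,0,0,0],[0,0,0,0,0,0],[0,0,0,0,0,0]],
])

```text
time_s: 10.55
tcp_pos: [0.4704, -0.0645, 0.1225]
ee_rot: [[-0.0, -1.0, -0.0], [-0.0, -0.0, 1.0], [-1.0, 0.0, -0.0]]
wrist_force: [0.2, 0.2, 0.3]
gripper_width: 0.004
```

play_rows([
  [[0,0,0,0,0,0],[0,0,0,0,0,0],[0,0,0,0,0,0],[0,0,0,0,0,0],[0,0,0,0,0,0]],
])

```text
time_s: 11.18
tcp_pos: [0.4704, -0.0645, 0.1225]
ee_rot: [[0.0, -1.0, -0.0], [-0.0, -0.0, 1.0], [-1.0, -0.0, -0.0]]
wrist_force: [-0.6, 0.5, -0.8]
gripper_width: 0.004
```

play_rows([
  [[0,0,0,0,0,0],[0,0,0,0,0,0],[0,0,0,0,0,0],[0,0,0,0,0,0],[0,0,0,0,0,0]],
])

```text
time_s: 11.8
tcp_pos: [0.4704, -0.0645, 0.1225]
ee_rot: [[0.0, -1.0, -0.0], [0.0, -0.0, 1.0], [-1.0, -0.0, 0.0]]
wrist_force: [0.3, 0.2, -1.2]
gripper_width: 0.007
```

```bash
python3 - <<'E'
from h import *
s=r.sense();print(s['tcp_pos'],s['time_s'],s['wrist_force'])
print(r.finish_job())
E
```

```text
[ 0.47038625 -0.06449533  0.12245704] 11.8 [ 0.31850823  0.18693616 -1.15302175]
the job is handed in; nothing more can be done
None
```

I pushed the door open from about 54° to about 102° with the shut fingertips against its inner face. I then backed off, rose and pointed straight down at the roller vial in the -y compartment. The arm held there for over 3 s and was still pointing when I handed the job in at 11.8 s.

**Pointing:** the last check put the fingertips about 18 mm above the cap and within about 2 mm of its centre sideways.

**Touching:** force readings stayed at sensor-noise level (about 1 N) throughout. In the pictures nothing but the door had moved.

**Disagreement:** the camera estimates of the vial's position differed by up to about 5 mm between the scene view and the top view. I relied on the close-up wrist view. No checks failed.

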